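# Load two turning blanks into the empty compartments of a covered crate

### The arm

A 6-joint arm with a two-finger parallel gripper is mounted at the origin on a cart in front of the work surface, level with it; the furniture and walls round the work are solid. World frame = base frame: x ahead of the robot, y to its left, z up, the work surface at z = 0. Lengths are in m, angles in degrees, forces in N, time in s.
With the tool pointing down it reaches from about 0.4 to 0.825 m from the base axis. Payload 7 kg.
Tool frame: the origin (TCP) lies at the very end of the fingers, on their centre line; the grasp point (between the pads) lies 19 mm behind it; z points along the fingers, y is the line along which they close (so a half turn about z gives the same grasp; the last joint's range is limited). The gripper opens to 88 mm and grips with 3 to 60 N. Pads are 19 mm wide; open, the fingers measure 130 mm over their backs; the gripper's body (78 mm by 193 mm) begins 47 mm behind the grasp point.
Start: joints at [-58.78, 20.546, 0.682, 0, -70.136, -16.507], TCP at [0.171, -0.653, 0.227] pointing down, gripper open.
Joint ranges: [-176.03, 176.03], [-82.01, 121.73], [-58.28, 71.71], [-173.87, 95.51], [-174.79, -0.11], [-173.66, 173.66]. Speed limits (degrees/s): [136.94, 136.94, 172.46, 180, 180, 180].

### API

Orientations are given as [roll, pitch, yaw] about the fixed x, y, z axes, in that order (R = Rz(yaw) Ry(pitch) Rx(roll)).
In Python, from plant import ctrl, cams, workorder gives the robot as it stands.
- The arm moves only by the tool play_rows, never from a script. Its argument "motion" is a list of rows, each an object of numbers: "x", "y", "z": the shift along the tool's x, y, z normalised to -1 to 1, where 1 is 0.025 m; "rx", "ry", "rz": the turn, a rotation vector about the tool's x, y, z normalised to -1 to 1, where 1 is 4 degrees. A call has 1 to 20 rows; each row shifts and turns the commanded pose from where the row before left it, along the tool's axes as they then stand; what a row does not reach is not made up. A row lasts 1/8 s, in which the tool goes at most 62.5 mm and 10.7 degrees, less where a joint would pass 70% of its speed; a pose out of reach is approached as far as the arm can. A call with a number of a shift or a turn outside -1 to 1 is refused whole. A call with a gripper value outside its range is refused whole. "fingers" is the opening, from -1 (shut) to 1 (fully open), set as the call begins (left out, the last holds). The fingers move at their own pace and stop on an object; the grip force is fixed at half the most. Time passes only in rows, so rows that do not move let the fingers close. It gives the time, the measured TCP pose, the force, the opening and the grip force at its end, in the units of the state.
- ctrl.get_obs(): the state, without advancing time (a new reading comes with each control period).
- cams.snapshot(name): name is "side" or "top" or "wrist"; returns the picture (384x512x3 uint8, blue, green, red); there is no depth.
- cams.get_calibration(name): a dict with "vertical_fov" (degrees; the focal length in pixels is half the picture's height over the tangent of half this angle, whatever the lens; pixels are square), "cx", "cy" (the principal point, pixels), "k1" (the pictures are not rectified: a ray, as slopes to the right and down, at radius r is drawn at 1 + k1 r^2 times it, then the intrinsics apply), "position" and "rotation" of the camera in the world. Camera axes: x right, y up, looking along -z (the intrinsics and any distortion apply to the point x, -y, -z); pixel columns grow to the right and rows downward; lengths in m; the calibration is good to about 2 mm. A picture is of the moment at which its call begins: read the wrist's pose just before it. get_calibration takes no time and is no camera call; for the wrist camera it gives the pose at the moment of the call.
- workorder.close_job(): hands the job in; it is judged then, once.
The state is a dict: "clock": time; "joint_pos": joint angles; "qvel": joint speeds; "tau": joint torques, N m; "tool_pos": TCP position; "orientation": TCP orientation; "force": force on the tool from outside, world axes, zero at the start; "moment": the same for the moment, N m; "opening": finger opening in m; "gripper_force": force on a finger pad.
Only numpy, scipy, OpenCV 4.12 (cv2) and the standard library are available. Lean on these libraries where they do the work, as an engineer would, in place of code of your own. Each camera call takes 0.05 s, during which the arm holds its last target. There are 200 camera calls.

### The job

The low covered crate has four compartments; two of them are already filled, with a blank far back under the cover where it can hardly be seen, so they have to be told by feel. Push the two loose blanks into the two empty compartments, one in each, until their ends are flush with the crate's front, and leave them there. Do not disturb the bobbin, the jar of screws or the oil can.

Things in the scene. Friction and masses are not known exactly. Their poses are not given: they have to be found in the camera images.
- crate: low covered wooden crate, fixed to the bench: 265 mm wide (y), 137 deep (x), 34 high. Origin: on the bench, middle of its open front edge; x points into the four compartments, y to the left along the front, z up. No bottom: blanks slide on the bench. Each compartment is 54 wide, 26 high under the 8 mm cover and 125 deep to the closed back; the 9 mm dividers have half-round noses.
- mouth_1 (a point): on the bench, middle of the mouth (front edge) of the leftmost compartment; crate y = +94.5 mm, compartments 63 mm apart. Two of the four, a different pair each time, already hold a loose blank of the same size against the back, its near end about 40 mm behind the front edge: another blank goes only 40 mm in and is stopped by it. An empty one takes a blank fully.
- mouth_2 (a point): on the bench, middle of the mouth (front edge) of the second from left compartment; crate y = +31.5 mm; may be empty or filled
- mouth_3 (a point): on the bench, middle of the mouth (front edge) of the third from left compartment; crate y = -31.5 mm; may be empty or filled
- mouth_4 (a point): on the bench, middle of the mouth (front edge) of the rightmost compartment; crate y = -94.5 mm; may be empty or filled
- block_a: loose flat wooden turning blank, 85 mm long (its x) by 45 mm wide (its y) by 22 mm high, 100 to 210 g. Origin: centre of its underside. The same either way round.
- block_b: second loose wooden turning blank, just like block_a: 85 x 45 x 22 mm, origin at the centre of its underside, x along its length.
- bobbin: bystander: turned pale wooden bobbin standing upright, diameter 45, height 66 mm, origin at the centre of its underside
- screw_jar: bystander: glass jar of screws, diameter 59, height 80 mm, origin at the centre of its underside
- oil_can: bystander: squeeze oil can with a thin bent spout, 66 x 74 mm, 163 mm high, origin at the centre of its underside

How it is judged (in metres and radians):
At the end, for the whole second after the job is handed in: Both loose blanks lie at rest on the bench inside compartments of the crate, under the cover, each with its near end at most 8 mm out of the crate's front edge (flush or further in) (x of block_a in the frame of crate between 0.0345 and 0.09 m and y of block_a in the frame of crate between -0.12 and 0.12 m and height (world z) of each of block_a, block_b below 0.008 m and linear speed of each of block_a, block_b below 0.02 m/s and x of block_b in the frame of crate between 0.0345 and 0.09 m and y of block_b in the frame of crate between -0.12 and 0.12 m); the robot touches nothing.
It fails at once if the bobbin is moved by more than 30 mm or tipped (distance of bobbin from where it was at the start of the episode above 0.03 m or angle between bobbin's own z axis and vertical above 0.5 rad).
It fails at once if the jar of screws is moved by more than 30 mm or tipped (distance of screw_jar from where it was at the start of the episode above 0.03 m or angle between screw_jar's own z axis and vertical above 0.5 rad).
It fails at once if the oil can is moved by more than 30 mm or tipped (distance of oil_can from where it was at the start of the episode above 0.03 m or angle between oil_can's own z axis and vertical above 0.5 rad).
It also fails if it takes over 72 s, if anything falls off the work surface, if the arm or the gripper's body presses on something with over 40 N, if the wrist force passes 120 N, or if a joint passes its speed limit or range.

## Working session

There is one attempt and no reset: what is moved stays moved. The work goes in short steps, Python scripts to look and compute and a tool call to move; the robot and the scene stay as the last step left them, time stands still between calls to the robot, and variables do not carry over. Pictures are saved under pics/ and viewed, at most 10 in all, crops included, and the job is handed in when it is done.

Besides the shell and the picture viewer there is one more tool, called by a JSON object that holds its "method" and its "body", one argument or row to a line. play_rows: Moves the arm, as the interface text tells. Its arguments: {"type":"object","properties":{"motion":{"type":"array"},"fingers":{"type":"number"}},"required":["motion"]}

```bash
mkdir -p pics
cat > h.py <<'E'
import numpy as np, cv2
from plant import ctrl, cams, workorder
def ray(c,u,v):
    f=192/np.tan(np.radians(c["vertical_fov"])/2)
    K=np.array([[f,0,c["cx"]],[0,f,c["cy"]],[0,0,1.]])
    p=cv2.undistortPoints(np.array([[[u,v]]],float),K,np.array([c["k1"],0,0,0.]))[0,0]
    return np.array(c["position"]),np.array(c["rotation"])@np.array([p[0],-p[1],-1.])
def onplane(c,u,v,z):
    o,d=ray(c,u,v); return o+d*(z-o[2])/d[2]
E
python3 - <<'E'
from h import *
print(ctrl.get_obs())
for n in("side","top"):
    cv2.imwrite(f"pics/{n}0.png",cv2.resize(cams.snapshot(n),(800,600),interpolation=cv2.INTER_CUBIC)); print(n,cams.get_calibration(n))
E
```

```text
{'clock': 0.0, 'joint_pos': array([-5.87801094e+01,  2.05923221e+01,  6.32773998e-01, -1.86399952e-02,
       -7.01324930e+01, -1.65080210e+01]), 'qvel': array([-0.0551111,  0.00465  ,  0.0376262,  0.1454521,  0.0438133,
       -0.0029758]), 'tau': array([ 3.51971694e-04, -5.82717919e+01,  2.93067473e+01,  6.99775279e+00,
        6.99288736e-03, -1.31287738e-04]), 'tool_pos': array([ 0.17128357, -0.65241703,  0.2256097 ]), 'orientation': array([ 1.79906773e+02, -9.35553107e-03, -1.65294472e+02]), 'force': array([0.76477613, 0.06204037, 0.00762798]), 'moment': array([-0.03985362, -0.0062764 ,  0.0075036 ]), 'gripper_force': 0.0, 'opening': 0.08786317280299648}
side {'vertical_fov': 52.501766749045885, 'cx': 255.05821077666198, 'cy': 189.58069143450058, 'k1': -0.03593342677807072, 'position': array([ 0.4794089 , -0.84910886,  0.6138481 ]), 'rotation': array([ 6.29405254e+01, -1.98727740e-02, -1.51488512e+00])}
top {'vertical_fov': 54.63158755106659, 'cx': 252.1743762791524, 'cy': 192.55668319788094, 'k1': -0.11921975574595046, 'position': array([0.41595952, 0.24009827, 1.34996793]), 'rotation': array([  4.26449324,  -0.63206185, -89.27572348])}
```

View pics/top0.png

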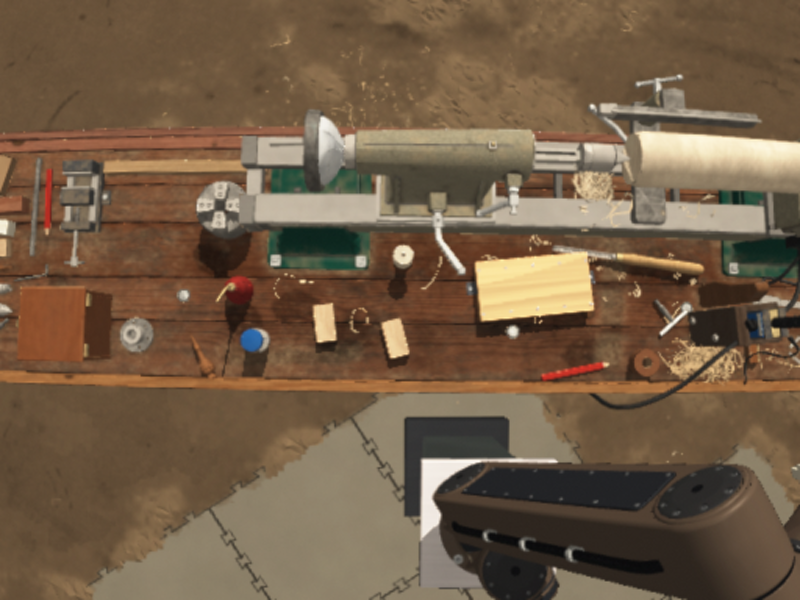

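View pics/side0.png

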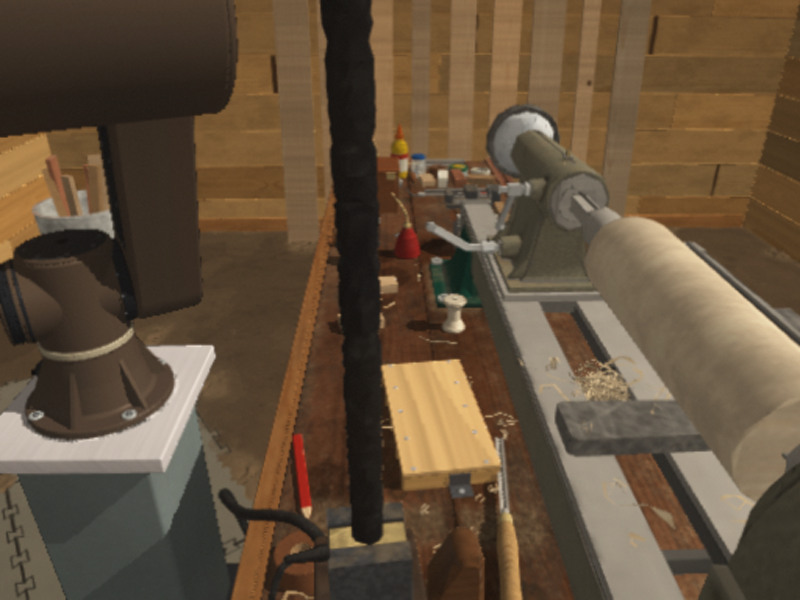

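The top view shows the crate at (475–593, 252–322), the blanks at (324,323) and (395,339), the bobbin at (402,256), the jar at (254,340) and the can at (238,290). The side view has the arm in front of the blanks. I'll measure with colour masks in the top view.

```bash
sed -i 's/np.array(c\["rotation"\])@/R.from_euler("xyz",c["rotation"],degrees=True).as_matrix()@/; 1a from scipy.spatial.transform import Rotation as R' h.py
python3 - <<'E'
from h import *
im=cams.snapshot("top");c=cams.get_calibration("top")
cv2.imwrite("pics/top_raw.png",im)
hsv=cv2.cvtColor(im,cv2.COLOR_BGR2HSV)
m=cv2.inRange(hsv,(14,50,150),(32,170,255));m[:155]=0;m[245:]=0
n,l,s,ce=cv2.connectedComponentsWithStats(m)
for i in range(1,n):
    if s[i,4]>100:
        cn=max(cv2.findContours((l==i).astype(np.uint8),cv2.RETR_EXTERNAL,cv2.CHAIN_APPROX_NONE)[0],key=cv2.contourArea)
        b=cv2.boxPoints(cv2.minAreaRect(cn)); h=.034 if s[i,4]>1500 else .022
        P=np.array([onplane(c,u,v,h)[:2] for u,v in b])
        print(s[i],ce[i]*800/512,"\n",P.round(3),P.mean(0).round(4),[np.linalg.norm(P[k]-P[k-1]).round(3) for k in range(4)],[np.degrees(np.arctan2(*(P[k]-P[k-1])[::-1])).round(1) for k in range(4)])
for nm,u,v,h in(("bobbin",402,256,.066),("jar",254,340,.08),("can",240,290,.1),("front edge bench",400,382,0)):print(nm,onplane(c,u*.64,v*.64,h))
cv2.imwrite("pics/topc.png",cv2.resize(im[150:250,190:390],(800,400),interpolation=cv2.INTER_CUBIC))
E
```

```text
[ 304  159   87   47 2851] [534.09494476 284.71698527] 
 [[ 0.621  0.045]
 [ 0.654 -0.273]
 [ 0.501 -0.283]
 [ 0.472  0.033]] [ 0.5619 -0.1195] [np.float64(0.15), np.float64(0.32), np.float64(0.153), np.float64(0.317)] [np.float64(4.9), np.float64(-84.1), np.float64(-176.2), np.float64(95.3)]
[392 162  58  12 246] [659.28607724 260.82317073] 
 [[ 0.625 -0.286]
 [ 0.644 -0.289]
 [ 0.617 -0.515]
 [ 0.598 -0.511]] [ 0.6211 -0.4004] [np.float64(0.227), np.float64(0.02), np.float64(0.228), np.float64(0.02)] [np.float64(83.1), np.float64(-10.1), np.float64(-96.8), np.float64(168.8)]
[200 194  15  25 311] [323.77913987 321.82978296] 
 [[0.505 0.416]
 [0.51  0.368]
 [0.425 0.359]
 [0.42  0.406]] [0.4647 0.3874] [np.float64(0.085), np.float64(0.048), np.float64(0.085), np.float64(0.048)] [np.float64(6.5), np.float64(-84.0), np.float64(-173.7), np.float64(96.0)]
[244 204  18  25 318] [394.56564465 337.56878931] 
 [[0.467 0.258]
 [0.479 0.212]
 [0.396 0.19 ]
 [0.384 0.236]] [0.4315 0.2241] [np.float64(0.086), np.float64(0.048), np.float64(0.086), np.float64(0.048)] [np.float64(14.8), np.float64
[... 384 characters left out ...]
53814] 
 [[ 0.412 -0.503]
 [ 0.412 -0.605]
 [ 0.333 -0.604]
 [ 0.334 -0.502]] [ 0.3724 -0.5535] [np.float64(0.078), np.float64(0.103), np.float64(0.079), np.float64(0.103)] [np.float64(-0.6), np.float64(-90.0), np.float64(179.2), np.float64(89.5)]
[  0 237  97   8 409] [ 68.6353912  377.54049511] 
 [[0.335 1.174]
 [0.346 0.79 ]
 [0.321 0.789]
 [0.308 1.173]] [0.3276 0.9814] [np.float64(0.026), np.float64(0.384), np.float64(0.025), np.float64(0.384)] [np.float64(2.1), np.float64(-88.3), np.float64(-178.3), np.float64(91.9)]
bobbin [0.61252058 0.21061194 0.066     ]
jar [0.42068004 0.5331721  0.08      ]
can [0.52851942 0.56252498 0.1       ]
front edge bench [0.32888842 0.21027942 0.        ]
```

View pics/topc.png

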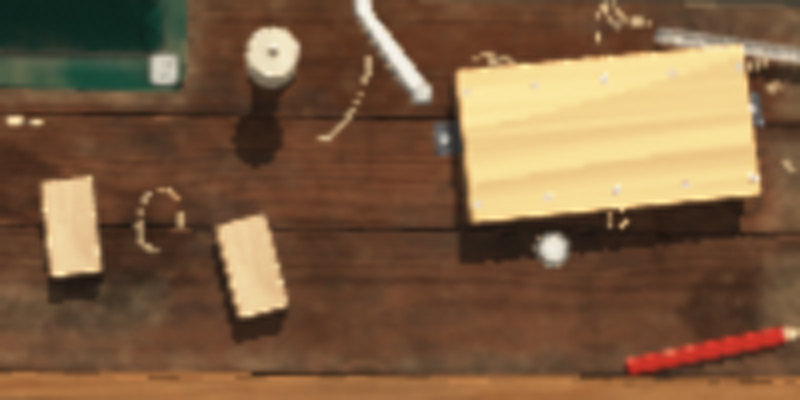

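The crop has the crate corners at (456,70), (743,45), (761,193) and (471,222). The two blanks are clear, and there is a small pale blob at (553,248) just in front of the mouths. Next I'll compute the crate pose and move out toward it.

```bash
cat >> h.py <<'E'
def move(tgt,yaw=None):  # steps of 25 mm / 4 deg in current tool axes
    o=ctrl.get_obs();T=R.from_euler("xyz",o["orientation"],degrees=True)
    d=T.inv().apply(np.array(tgt)-o["tool_pos"])/.025
    print("t",o["clock"],"pos",o["tool_pos"].round(4),"rpy",o["orientation"].round(2),"F",o["force"].round(1),"units",d.round(2), "" if yaw is None else ("rv",((T.inv()*R.from_euler("xyz",[180,0,yaw],degrees=True)).as_rotvec(degrees=True)/4).round(2)))
E
python3 - <<'E'
from h import *
c=cams.get_calibration("top")
P=np.array([onplane(c,190+x/4,150+y/4,.034)[:2] for x,y in((456,70),(743,45),(761,193),(471,222))])
print(P.round(4),[np.linalg.norm(P[k]-P[k-1]).round(4) for k in range(4)])
a=P[0]-P[1];b=P[3]-P[2];print([np.degrees(np.arctan2(-v[0],v[1])).round(2) for v in(a,b)])
print("front mid",(P[2]+P[3])/2,"ctr",P.mean(0))
print("blob",onplane(c,190+553/4,150+248/4,0.01))
move([.45,-.38,.225])
E
```

```text
[[ 0.6068  0.0422]
 [ 0.6345 -0.2214]
 [ 0.4999 -0.2361]
 [ 0.4708  0.0286]] [np.float64(0.1367), np.float64(0.2651), np.float64(0.1355), np.float64(0.2663)]
[np.float64(6.01), np.float64(6.28)]
front mid [ 0.48532334 -0.10375749] ctr [ 0.55300221 -0.09666868]
blob [ 0.44904091 -0.05033633  0.01      ]
t 0.15 pos [ 0.1713 -0.6525  0.2258] rpy [ 1.7993e+02 -1.0000e-02 -1.6529e+02] F [ 0.1 -1.  -1. ] units [-13.55   7.71   0.04]
```

{"method": "play_rows", "body": {
  "motion": [
    {"x": -0.9,"y": 0.6},
    {"x": -0.9,"y": 0.6},
    {"x": -0.9,"y": 0.6},
    {"x": -0.9,"y": 0.6},
    {"x": -0.9,"y": 0.6},
    {"x": -0.9,"y": 0.6},
    {"x": -0.9,"y": 0.6},
    {"x": -0.9,"y": 0.6},
    {"x": -0.9,"y": 0.6},
    {"x": -0.9,"y": 0.6},
    {"x": -0.9,"y": 0.6},
    {"x": -0.9,"y": 0.6},
    {"x": -0.5,"y": 0.9},
    {"x": -0.3,"y": 0.9},
    {"x": -0.2,"y": 0.9},
    {"x": -0.2,"y": 0.9},
    {"x": -0.2,"y": 0.9},
    {"x": -0.2,"y": 0.9},
    {"x": -0.2,"y": 0.5},
    {}
  ]
}}

```text
$.motion[0]: bad value
```

{"method": "play_rows", "body": {
  "motion": [
    {"x": -0.9,"y": 0.6,"z": 0,"rx": 0,"ry": 0,"rz": 0},
    {"x": -0.9,"y": 0.6,"z": 0,"rx": 0,"ry": 0,"rz": 0},
    {"x": -0.9,"y": 0.6,"z": 0,"rx": 0,"ry": 0,"rz": 0},
    {"x": -0.9,"y": 0.6,"z": 0,"rx": 0,"ry": 0,"rz": 0},
    {"x": -0.9,"y": 0.6,"z": 0,"rx": 0,"ry": 0,"rz": 0},
    {"x": -0.9,"y": 0.6,"z": 0,"rx": 0,"ry": 0,"rz": 0},
    {"x": -0.9,"y": 0.6,"z": 0,"rx": 0,"ry": 0,"rz": 0},
    {"x": -0.9,"y": 0.6,"z": 0,"rx": 0,"ry": 0,"rz": 0},
    {"x": -0.9,"y": 0.6,"z": 0,"rx": 0,"ry": 0,"rz": 0},
    {"x": -0.9,"y": 0.6,"z": 0,"rx": 0,"ry": 0,"rz": 0},
    {"x": -0.9,"y": 0.6,"z": 0,"rx": 0,"ry": 0,"rz": 0},
    {"x": -0.9,"y": 0.6,"z": 0,"rx": 0,"ry": 0,"rz": 0},
    {"x": -0.5,"y": 0.9,"z": 0,"rx": 0,"ry": 0,"rz": 0},
    {"x": -0.2,"y": 0.9,"z": 0,"rx": 0,"ry": 0,"rz": 0},
    {"x": -0.1,"y": 0.9,"z": 0,"rx": 0,"ry": 0,"rz": 0},
    {"x": 0,"y": 0.9,"z": 0,"rx": 0,"ry": 0,"rz": 0},
    {"x": 0,"y": 0.9,"z": 0,"rx": 0,"ry": 0,"rz": 0},
    {"x": 0.2,"y": 0.8,"z": 0,"rx": 0,"ry": 0,"rz": 0},
    {"x": 0.2,"y": 0.8,"z": 0,"rx": 0,"ry": 0,"rz": 0},
    {"x": 0.2,"y": 0.5,"z": 0,"rx": 0,"ry": 0,"rz": 0}
  ]
}}

```text
clock: 2.65
tool_pos: [0.349, -0.2486, 0.2266]
orientation: [180.0, 0.0, -165.3]
force: [-0.4, -0.4, -0.4]
opening: 0.0879
gripper_force: 0.0
```

Run:
```python
from h import *
move([.42,.2,.225])
cv2.imwrite("pics/w0.png",cams.snapshot("wrist"));print(cams.get_calibration("wrist"))
```

```text
t 2.65 pos [ 0.349  -0.2486  0.2266] rpy [ 1.8000e+02  1.0000e-02 -1.6526e+02] F [-0.4 -0.4 -0.4] units [-7.31 16.63  0.06] 
{'vertical_fov': 69.27573077884927, 'cx': 254.67686721426512, 'cy': 190.40079413770346, 'k1': -0.051862236974783656, 'position': array([ 0.26628   , -0.26878998,  0.38505707]), 'rotation': array([-1.81085506e+01, -4.30895830e-02,  1.04710037e+02])}
```

View pics/w0.png

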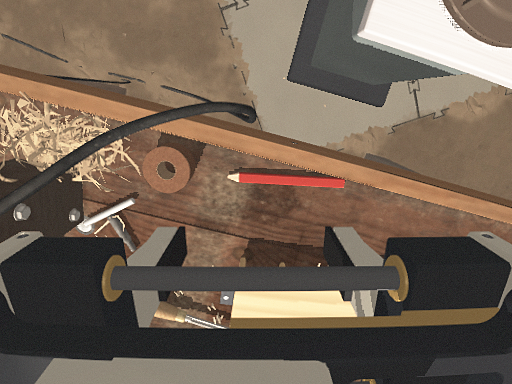

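The wrist view shows only the bench in front of the arm: a pencil at (285,180) and a corner of the crate at (300,310) behind the gripper. I'll look at the pale blob on the way past.

{"method": "play_rows", "body": {
  "motion": [
    {"x": -0.94,"y": 0.79,"z": 0,"rx": 0,"ry": 0,"rz": 0},
    {"x": -0.94,"y": 0.79,"z": 0,"rx": 0,"ry": 0,"rz": 0},
    {"x": -0.94,"y": 0.79,"z": 0,"rx": 0,"ry": 0,"rz": 0},
    {"x": -0.94,"y": 0.79,"z": 0,"rx": 0,"ry": 0,"rz": 0},
    {"x": -0.94,"y": 0.79,"z": 0,"rx": 0,"ry": 0,"rz": 0},
    {"x": -0.94,"y": 0.79,"z": 0,"rx": 0,"ry": 0,"rz": 0},
    {"x": -0.94,"y": 0.79,"z": 0,"rx": 0,"ry": 0,"rz": 0},
    {"x": -0.94,"y": 0.79,"z": 0,"rx": 0,"ry": 0,"rz": 0}
  ]
}}

```text
clock: 3.7
tool_pos: [0.4921, -0.048, 0.2265]
orientation: [-180.0, -0.0, -165.3]
force: [0.3, -0.4, 0.4]
opening: 0.0876
gripper_force: 0.0
```

Run:
```python
from h import *
move([.412,.219,.1])
c=cams.get_calibration("wrist");im=cams.snapshot("wrist")
cv2.imwrite("pics/w1.png",cv2.resize(im,(800,600)))
```

```text
t 3.7 pos [ 0.4921 -0.048   0.2265] rpy [-179.99   -0.   -165.28] F [ 0.3 -0.4  0.4] units [ 0.39 11.15  5.06]
```

View pics/w1.png

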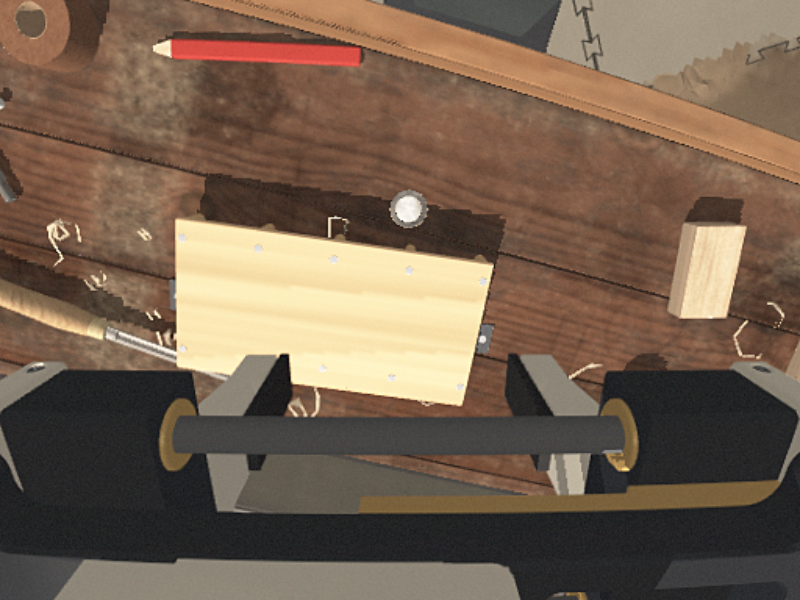

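This view shows the crate's open front clearly, with divider noses along (195,215) to (480,258). The blob at (408,209) is a small round white disc. Blank A's top is at (683–747, 222–318). I'll cross-check positions and the blob's height.

Run:
```python
from h import *
c=cams.get_calibration("wrist");t=cams.get_calibration("top")
f=lambda P,h:np.array([onplane(c,u*.64,v*.64,h)[:2] for u,v in P])
P=f(((177,219),(492,264),(462,405),(178,367)),.034);print(P.round(4),(P[0]+P[1])/2,np.degrees(np.arctan2(-(P[1]-P[0])[0],(P[1]-P[0])[1])))
B=f(((683,222),(747,225),(728,317),(675,318)),.022);print(B.round(4),B.mean(0))
(o,d),(p,e)=ray(c,408*.64,209*.64),ray(t,190+553/4,150+248/4)
s=np.linalg.lstsq(np.c_[d,-e],p-o,rcond=None)[0];print("blob",o+d*s[0],p+e*s[1])
```

```text
[[ 0.5041 -0.2288]
 [ 0.4751  0.0305]
 [ 0.6098  0.0467]
 [ 0.6388 -0.2145]] [ 0.48956296 -0.09911365] 6.381603233253302
[[0.3998 0.181 ]
 [0.3865 0.2384]
 [0.4679 0.2626]
 [0.4817 0.2132]] [0.4339852  0.22379926]
blob [ 0.45056824 -0.04819943  0.02258198] [ 0.44873437 -0.04764507  0.02241654]
```

The blob triangulates to about bench level once the few mm of camera bias is allowed for, so it is flat. Crate averages: front middle (0.487, −0.101), yaw 6.2°. Now I'll grip blank A 27 mm behind its centre.

{"method": "play_rows", "body": {
  "motion": [
    {"x": 0.05,"y": 0.93,"z": 0.2,"rx": 0,"ry": 0,"rz": 0},
    {"x": 0.05,"y": 0.93,"z": 0.2,"rx": 0,"ry": 0,"rz": 0},
    {"x": 0.05,"y": 0.93,"z": 0.4,"rx": 0,"ry": 0,"rz": 0},
    {"x": 0.05,"y": 0.93,"z": 0.4,"rx": 0,"ry": 0,"rz": 0},
    {"x": 0.05,"y": 0.93,"z": 0.4,"rx": 0,"ry": 0,"rz": 0},
    {"x": 0.05,"y": 0.93,"z": 0.4,"rx": 0,"ry": 0,"rz": 0},
    {"x": 0.05,"y": 0.93,"z": 0.4,"rx": 0,"ry": 0,"rz": 0},
    {"x": 0.05,"y": 0.93,"z": 0.4,"rx": 0,"ry": 0,"rz": 0},
    {"x": 0.05,"y": 0.93,"z": 0.5,"rx": 0,"ry": 0,"rz": 0},
    {"x": 0.05,"y": 0.93,"z": 0.5,"rx": 0,"ry": 0,"rz": 0},
    {"x": 0.05,"y": 0.93,"z": 0.6,"rx": 0,"ry": 0,"rz": 0},
    {"x": 0.05,"y": 0.9,"z": 0.6,"rx": 0,"ry": 0,"rz": 0},
    {"x": 0,"y": 0,"z": 0.9,"rx": 0,"ry": 0,"rz": 0},
    {"x": 0,"y": 0,"z": 0.9,"rx": 0,"ry": 0,"rz": 0},
    {"x": 0,"y": 0,"z": 0.9,"rx": 0,"ry": 0,"rz": 0},
    {"x": 0,"y": 0,"z": 0.9,"rx": 0,"ry": 0,"rz": 0},
    {"x": 0,"y": 0,"z": 0,"rx": 0,"ry": 0,"rz": 0}
  ]
}}

```text
clock: 5.88
tool_pos: [0.4057, 0.2155, 0.0103]
orientation: [-179.9, -0.2, -165.3]
force: [0.0, -0.3, 0.5]
opening: 0.0874
gripper_force: 0.0
```

{"method": "play_rows", "body": {
  "motion": [
    {"x": 0,"y": 0,"z": 0,"rx": 0,"ry": 0,"rz": 0},
    {"x": 0,"y": 0,"z": 0,"rx": 0,"ry": 0,"rz": 0},
    {"x": 0,"y": 0,"z": 0,"rx": 0,"ry": 0,"rz": 0},
    {"x": 0,"y": 0,"z": 0,"rx": 0,"ry": 0,"rz": 0},
    {"x": 0,"y": 0,"z": 0,"rx": 0,"ry": 0,"rz": 0},
    {"x": 0,"y": 0,"z": 0,"rx": 0,"ry": 0,"rz": 0}
  ],
  "fingers": -0.2
}}

```text
clock: 6.62
tool_pos: [0.4064, 0.2168, 0.0118]
orientation: [180.0, 0.0, -165.3]
force: [-0.5, -0.2, 5.1]
opening: 0.0445
gripper_force: 29.9
```

{"method": "play_rows", "body": {
  "motion": [
    {"x": 0,"y": 0,"z": 0,"rx": 0,"ry": 0,"rz": 0},
    {"x": 0,"y": 0,"z": 0.14,"rx": 0,"ry": 0,"rz": 0},
    {"x": 0,"y": 0,"z": 0.12,"rx": 0,"ry": 0,"rz": 0}
  ],
  "fingers": 0.3
}}

```text
clock: 7.0
tool_pos: [0.4062, 0.2164, 0.0047]
orientation: [-180.0, -0.0, -165.3]
force: [0.4, -0.5, 0.1]
opening: 0.0568
gripper_force: 0.0
```

{"method": "play_rows", "body": {
  "motion": [
    {"x": 0,"y": 0,"z": 0,"rx": 0,"ry": 0,"rz": 0},
    {"x": 0,"y": 0,"z": 0,"rx": 0,"ry": 0,"rz": 0},
    {"x": 0,"y": 0,"z": 0,"rx": 0,"ry": 0,"rz": 0},
    {"x": 0,"y": 0,"z": -0.6,"rx": 0,"ry": 0,"rz": 0},
    {"x": 0,"y": 0,"z": -0.9,"rx": 0,"ry": 0,"rz": 0},
    {"x": 0,"y": 0,"z": -0.5,"rx": 0,"ry": 0,"rz": 0},
    {"x": 0,"y": 0,"z": 0,"rx": 0,"ry": 0,"rz": 0}
  ],
  "fingers": -0.2
}}

```text
clock: 7.88
tool_pos: [0.4066, 0.2171, 0.0557]
orientation: [179.9, 0.1, -165.3]
force: [0.2, 0.5, -1.1]
opening: 0.0445
gripper_force: 29.9
```

```bash
cat >> h.py <<'E'
C0=np.array([.4874,-.1014]);Y=6.2
def cw(x,y,z):  # crate -> world
    return np.r_[C0+R.from_euler("z",Y,degrees=True).as_matrix()[:2,:2]@[x,y],z]
def wc(p): return R.from_euler("z",-Y,degrees=True).as_matrix()[:2,:2]@(np.array(p)[:2]-C0)
E
python3 - <<'E'
from h import *
for y in (.0945,.0315,-.0315,-.0945): print(y,cw(-.08,y,0))
move(cw(-.085,.0945,.06),-173.8)
E
```

```text
0.0945 [ 0.39766198 -0.01609268  0.        ]
0.0315 [ 0.40446594 -0.07872419  0.        ]
-0.0315 [ 0.4112699 -0.1413557  0.       ]
-0.0945 [ 0.41807386 -0.20398721  0.        ]
t 7.875 pos [0.4066 0.2171 0.0557] rpy [ 1.7992e+02  9.0000e-02 -1.6529e+02] F [ 0.2  0.5 -1.1] units [ 2.91 -8.9  -0.19] ('rv', array([0.02, 0.02, 2.13]))
```

{"method": "play_rows", "body": {
  "motion": [
    {"x": 0.16,"y": -0.3,"z": 0,"rx": 0,"ry": 0,"rz": 0.71},
    {"x": 0.1,"y": -0.3,"z": 0,"rx": 0,"ry": 0,"rz": 0.71},
    {"x": 0.1,"y": -0.3,"z": 0,"rx": 0,"ry": 0,"rz": 0.71},
    {"x": 0.15,"y": -0.93,"z": 0,"rx": 0,"ry": 0,"rz": 0},
    {"x": 0.15,"y": -0.93,"z": 0,"rx": 0,"ry": 0,"rz": 0},
    {"x": 0.15,"y": -0.93,"z": 0,"rx": 0,"ry": 0,"rz": 0},
    {"x": 0.15,"y": -0.93,"z": 0,"rx": 0,"ry": 0,"rz": 0},
    {"x": 0.15,"y": -0.93,"z": 0,"rx": 0,"ry": 0,"rz": 0},
    {"x": 0.15,"y": -0.93,"z": 0,"rx": 0,"ry": 0,"rz": 0},
    {"x": 0.15,"y": -0.93,"z": 0,"rx": 0,"ry": 0,"rz": 0},
    {"x": 0.15,"y": -0.93,"z": 0,"rx": 0,"ry": 0,"rz": 0},
    {"x": 0.1,"y": -0.93,"z": 0,"rx": 0,"ry": 0,"rz": 0},
    {"x": 0,"y": 0,"z": 0,"rx": 0,"ry": 0,"rz": 0}
  ]
}}

```text
clock: 9.5
tool_pos: [0.3911, -0.0208, 0.0545]
orientation: [-180.0, -0.1, -173.9]
force: [-0.6, 0.4, -0.7]
opening: 0.0449
gripper_force: 29.9
```

Run:
```python
from h import *
move(cw(-.085,.0945,.007),-173.8); print(wc(ctrl.get_obs()["tool_pos"]))
cv2.imwrite("pics/t2.png",cv2.resize(cams.snapshot("top")[150:250,230:390],(800,500),interpolation=cv2.INTER_CUBIC))
```

```text
t 9.5 pos [ 0.3911 -0.0208  0.0545] rpy [-1.7998e+02 -8.0000e-02 -1.7390e+02] F [-0.6  0.4 -0.7] units [-0.08  0.16  1.9 ] ('rv', array([-0.  , -0.02, -0.03]))
[-0.08699322  0.09052331]
```

View pics/t2.png

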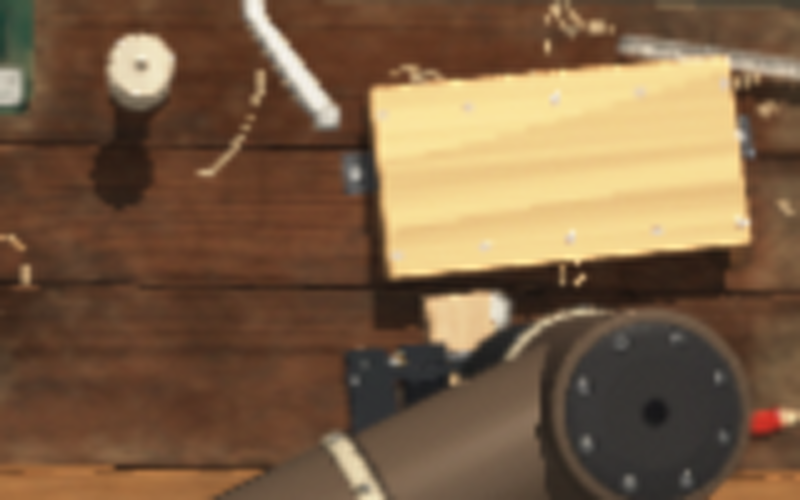

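The top view shows the held blank's front end at (425–490, 292–300), aligned with the crate, whose front-left corner is at (390,278). I'll measure it against the crate in this same camera.

Run:
```python
from h import *
t=cams.get_calibration("top");g=lambda u,v,h:onplane(t,230+u/5,150+v/5,h)
a=wc(g(425,301,.0718));b=wc(g(491,293,.0718));print("block front corners crate",a,b,(a+b)/2)
for p in((391,278),(750,243),(371,88),(730,56)):print(wc(g(*p,.034)))
print(wc(g(470,297,.0718)))
```

```text
block front corners crate [-0.02199308  0.11380943] [-0.02097314  0.06728918] [-0.02148311  0.0905493 ]
[-0.00300405  0.1294447 ]
[-0.00331103 -0.13416886]
[0.13380034 0.12921248]
[ 0.13343139 -0.13613759]
[-0.0222961  0.082231 ]
```

Blank and robot agree in the top camera. The crate sits about 2.5–3 mm off my average, so I'll update that. Lowering and inserting at mouth 1.

{"method": "play_rows", "body": {
  "motion": [
    {"x": 0,"y": 0.03,"z": 0.95,"rx": 0,"ry": 0,"rz": 0},
    {"x": 0,"y": 0.03,"z": 0.95,"rx": 0,"ry": 0,"rz": 0},
    {"x": 0,"y": 0,"z": 0.05,"rx": 0,"ry": 0,"rz": 0},
    {"x": -0.25,"y": 0,"z": 0,"rx": 0,"ry": 0,"rz": 0},
    {"x": -0.25,"y": 0,"z": 0,"rx": 0,"ry": 0,"rz": 0},
    {"x": -0.25,"y": 0,"z": 0,"rx": 0,"ry": 0,"rz": 0},
    {"x": -0.25,"y": 0,"z": 0,"rx": 0,"ry": 0,"rz": 0},
    {"x": -0.25,"y": 0,"z": 0,"rx": 0,"ry": 0,"rz": 0},
    {"x": -0.25,"y": 0,"z": 0,"rx": 0,"ry": 0,"rz": 0},
    {"x": 0,"y": 0,"z": 0,"rx": 0,"ry": 0,"rz": 0}
  ]
}}

```text
clock: 10.8
tool_pos: [0.43, -0.0133, 0.0063]
orientation: [180.0, 0.0, -173.8]
force: [0.8, 1.0, -1.4]
opening: 0.0451
gripper_force: 29.9
```

```bash
sed -i 's/^C0=.*/C0=np.array([.48445,-.1042]);Y=6.1/' h.py
python3 - <<'E'
from h import *
o=ctrl.get_obs();p=wc(o["tool_pos"]);print(p, "front ins",p[0]+.0655, o["force"],o["moment"])
E
```

```text
[-0.04444275  0.09620869] front ins 0.02105724769537417 [ 0.82042159  1.04079551 -1.41534938] [-0.00791641  0.03734684 -0.00210164]
```

{"method": "play_rows", "body": {
  "motion": [
    {"x": -0.2,"y": -0.04,"z": 0,"rx": 0,"ry": 0,"rz": 0},
    {"x": -0.2,"y": -0.02,"z": 0,"rx": 0,"ry": 0,"rz": 0},
    {"x": -0.2,"y": 0,"z": 0,"rx": 0,"ry": 0,"rz": 0},
    {"x": -0.2,"y": 0,"z": 0,"rx": 0,"ry": 0,"rz": 0},
    {"x": -0.2,"y": 0,"z": 0,"rx": 0,"ry": 0,"rz": 0}
  ]
}}

```text
clock: 11.42
tool_pos: [0.4549, -0.0121, 0.0063]
orientation: [-180.0, -0.0, -173.8]
force: [-0.7, -0.2, -1.0]
opening: 0.0445
gripper_force: 29.9
```

{"method": "play_rows", "body": {
  "motion": [
    {"x": -0.12,"y": 0,"z": 0,"rx": 0,"ry": 0,"rz": 0},
    {"x": -0.08,"y": 0,"z": 0,"rx": 0,"ry": 0,"rz": 0},
    {"x": 0,"y": 0,"z": 0,"rx": 0,"ry": 0,"rz": 0}
  ]
}}

```text
clock: 11.8
tool_pos: [0.4595, -0.0116, 0.0063]
orientation: [-180.0, -0.0, -173.8]
force: [0.2, -0.8, -2.0]
opening: 0.0445
gripper_force: 29.9
```

Insertion is about 51 mm with no resistance, so mouth 1 is empty. I'll release, step back, close the fingers and push from behind.

{"method": "play_rows", "body": {
  "motion": [
    {"x": 0,"y": 0,"z": 0,"rx": 0,"ry": 0,"rz": 0},
    {"x": 0,"y": 0,"z": 0,"rx": 0,"ry": 0,"rz": 0},
    {"x": 0,"y": 0,"z": 0,"rx": 0,"ry": 0,"rz": 0},
    {"x": 0,"y": 0,"z": -0.8,"rx": 0,"ry": 0,"rz": 0},
    {"x": 0,"y": 0,"z": -0.6,"rx": 0,"ry": 0,"rz": 0}
  ],
  "fingers": 0.3
}}

```text
clock: 12.42
tool_pos: [0.4595, -0.0116, 0.0418]
orientation: [-180.0, -0.0, -173.8]
force: [0.7, 0.1, -0.3]
opening: 0.0568
gripper_force: 0.0
```

{"method": "play_rows", "body": {
  "motion": [
    {"x": 0.9,"y": 0,"z": 0,"rx": 0,"ry": 0,"rz": 0},
    {"x": 0.9,"y": 0,"z": 0,"rx": 0,"ry": 0,"rz": 0},
    {"x": 0,"y": 0,"z": 0.7,"rx": 0,"ry": 0,"rz": 0},
    {"x": 0,"y": 0,"z": 0.6,"rx": 0,"ry": 0,"rz": 0},
    {"x": 0,"y": 0,"z": 0,"rx": 0,"ry": 0,"rz": 0}
  ],
  "fingers": -1
}}

```text
clock: 13.05
tool_pos: [0.414, -0.0168, 0.0082]
orientation: [-180.0, -0.1, -173.8]
force: [0.3, 0.9, -0.0]
opening: 0.0129
gripper_force: 0.0
```

Run:
```python
from h import *
o=ctrl.get_obs();print(wc(o["tool_pos"]),o["tool_pos"],o["force"],o["opening"])
```

```text
[-0.06072446  0.0944291 ] [ 0.41403495 -0.01675839  0.00822623] [ 0.25190174  0.94654081 -0.02596046] 0.012853524475288845
```

{"method": "play_rows", "body": {
  "motion": [
    {"x": -0.18,"y": 0,"z": 0,"rx": 0,"ry": 0,"rz": 0},
    {"x": -0.18,"y": 0,"z": 0,"rx": 0,"ry": 0,"rz": 0},
    {"x": -0.18,"y": 0,"z": 0,"rx": 0,"ry": 0,"rz": 0},
    {"x": -0.18,"y": 0,"z": 0,"rx": 0,"ry": 0,"rz": 0},
    {"x": -0.18,"y": 0,"z": 0,"rx": 0,"ry": 0,"rz": 0},
    {"x": -0.18,"y": 0,"z": 0,"rx": 0,"ry": 0,"rz": 0},
    {"x": -0.18,"y": 0,"z": 0,"rx": 0,"ry": 0,"rz": 0},
    {"x": -0.18,"y": 0,"z": 0,"rx": 0,"ry": 0,"rz": 0},
    {"x": -0.18,"y": 0,"z": 0,"rx": 0,"ry": 0,"rz": 0},
    {"x": -0.18,"y": 0,"z": 0,"rx": 0,"ry": 0,"rz": 0}
  ]
}}

```text
clock: 14.3
tool_pos: [0.4598, -0.0116, 0.0088]
orientation: [180.0, -0.0, -173.8]
force: [0.7, -0.3, -0.9]
opening: 0.001
gripper_force: 0.2
```

{"method": "play_rows", "body": {
  "motion": [
    {"x": -0.06,"y": 0,"z": 0,"rx": 0,"ry": 0,"rz": 0},
    {"x": -0.06,"y": 0,"z": 0,"rx": 0,"ry": 0,"rz": 0},
    {"x": 0,"y": 0,"z": 0,"rx": 0,"ry": 0,"rz": 0}
  ]
}}

```text
clock: 14.68
tool_pos: [0.4626, -0.0113, 0.0088]
orientation: [180.0, 0.0, -173.8]
force: [-0.6, -1.0, -1.5]
opening: 0.0001
gripper_force: 0.1
```

{"method": "play_rows", "body": {
  "motion": [
    {"x": -0.04,"y": 0,"z": 0,"rx": 0,"ry": 0,"rz": 0},
    {"x": -0.04,"y": 0,"z": 0,"rx": 0,"ry": 0,"rz": 0},
    {"x": 0,"y": 0,"z": 0,"rx": 0,"ry": 0,"rz": 0}
  ]
}}

```text
clock: 15.05
tool_pos: [0.4648, -0.011, 0.0089]
orientation: [180.0, 0.0, -173.8]
force: [0.5, 0.1, 0.5]
opening: 0.0005
gripper_force: 0.1
```

{"method": "play_rows", "body": {
  "motion": [
    {"x": -0.04,"y": 0,"z": 0,"rx": 0,"ry": 0,"rz": 0},
    {"x": 0,"y": 0,"z": 0,"rx": 0,"ry": 0,"rz": 0}
  ]
}}

```text
clock: 15.3
tool_pos: [0.465, -0.0111, 0.0087]
orientation: [-180.0, -0.0, -173.8]
force: [-2.7, 0.6, 1.3]
opening: 0.0006
gripper_force: 1.4
```

There was a light 2.7 N stop at TCP x=0.465, where the fingers met the crate front, so the blank's end is flush. Now blank B.

{"method": "play_rows", "body": {
  "motion": [
    {"x": 0.8,"y": 0,"z": 0,"rx": 0,"ry": 0,"rz": 0},
    {"x": 0,"y": 0,"z": -0.9,"rx": 0,"ry": 0,"rz": 0},
    {"x": -0.08,"y": 0.9,"z": -0.9,"rx": 0,"ry": 0,"rz": 0},
    {"x": -0.08,"y": 0.9,"z": -0.9,"rx": 0,"ry": 0,"rz": 0},
    {"x": -0.08,"y": 0.9,"z": -0.9,"rx": 0,"ry": 0,"rz": 0},
    {"x": -0.08,"y": 0.9,"z": 0,"rx": 0,"ry": 0,"rz": 0},
    {"x": -0.08,"y": 0.9,"z": 0,"rx": 0,"ry": 0,"rz": 0},
    {"x": -0.08,"y": 0.9,"z": 0,"rx": 0,"ry": 0,"rz": 0},
    {"x": -0.08,"y": 0.9,"z": 0,"rx": 0,"ry": 0,"rz": 0},
    {"x": -0.08,"y": 0.9,"z": 0,"rx": 0,"ry": 0,"rz": 0},
    {"x": -0.08,"y": 0.9,"z": 0,"rx": 0,"ry": 0,"rz": 0},
    {"x": -0.08,"y": 0.9,"z": 0,"rx": 0,"ry": 0,"rz": 0},
    {"x": -0.08,"y": 0.9,"z": 0,"rx": 0,"ry": 0,"rz": 0},
    {"x": -0.08,"y": 0.9,"z": 0,"rx": 0,"ry": 0,"rz": 0},
    {"x": -0.08,"y": 0.9,"z": 0,"rx": 0,"ry": 0,"rz": 0},
    {"x": -0.08,"y": 0.9,"z": 0,"rx": 0,"ry": 0,"rz": 0},
    {"x": -0.08,"y": 0.9,"z": 0,"rx": 0,"ry": 0,"rz": 0},
    {"x": -0.08,"y": 0.9,"z": 0,"rx": 0,"ry": 0,"rz": 0},
    {"x": -0.1,"y": 0.6,"z": 0,"rx": 0,"ry": 0,"rz": 0}
  ],
  "fingers": 1
}}

```text
clock: 17.68
tool_pos: [0.4394, 0.365, 0.0987]
orientation: [-180.0, -0.0, -173.8]
force: [0.3, 0.1, 0.6]
opening: 0.0877
gripper_force: 0.0
```

Run:
```python
from h import *
move([.4379,.3845,.005],-173.8)
im=cams.snapshot("top");print(cams.snapshot("wrist").shape)
cv2.imwrite("pics/t3.png",cv2.resize(im[150:250,130:390],(800,308),interpolation=cv2.INTER_CUBIC))
```

```text
t 17.675 pos [0.4394 0.365  0.0987] rpy [-180.     -0.   -173.78] F [0.3 0.1 0.6] units [-0.03  0.78  3.75] ('rv', array([-0.  , -0.  ,  0.01]))
(384, 512, 3)
```

View pics/t3.png

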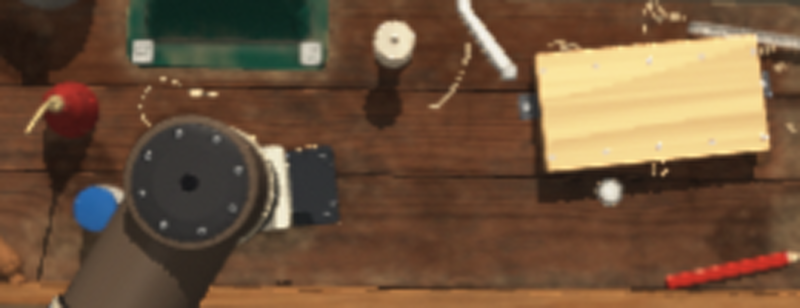

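The view shows blank A gone under the cover with nothing sticking out, and the jar (95,205), can (70,110) and bobbin (393,43) undisturbed. Descending on B.

{"method": "play_rows", "body": {
  "motion": [
    {"x": -0.03,"y": 0.4,"z": 0.4,"rx": 0,"ry": 0,"rz": 0},
    {"x": 0,"y": 0.38,"z": 0.6,"rx": 0,"ry": 0,"rz": 0},
    {"x": 0,"y": 0,"z": 0.8,"rx": 0,"ry": 0,"rz": 0},
    {"x": 0,"y": 0,"z": 0.8,"rx": 0,"ry": 0,"rz": 0},
    {"x": 0,"y": 0,"z": 0.8,"rx": 0,"ry": 0,"rz": 0},
    {"x": 0,"y": 0,"z": 0.33,"rx": 0,"ry": 0,"rz": 0},
    {"x": 0,"y": 0,"z": 0,"rx": 0,"ry": 0,"rz": 0}
  ]
}}

```text
clock: 18.65
tool_pos: [0.4378, 0.3825, 0.0047]
orientation: [-179.9, -0.1, -173.8]
force: [-0.6, 0.3, -0.0]
opening: 0.0874
gripper_force: 0.0
```

{"method": "play_rows", "body": {
  "motion": [
    {"x": 0,"y": 0,"z": 0,"rx": 0,"ry": 0,"rz": 0},
    {"x": 0,"y": 0,"z": 0,"rx": 0,"ry": 0,"rz": 0},
    {"x": 0,"y": 0,"z": 0,"rx": 0,"ry": 0,"rz": 0},
    {"x": 0,"y": 0,"z": 0,"rx": 0,"ry": 0,"rz": 0},
    {"x": 0,"y": 0,"z": 0,"rx": 0,"ry": 0,"rz": 0},
    {"x": 0,"y": 0,"z": 0,"rx": 0,"ry": 0,"rz": 0}
  ],
  "fingers": -0.2
}}

```text
clock: 19.4
tool_pos: [0.4381, 0.383, 0.0057]
orientation: [180.0, 0.0, -173.8]
force: [-0.4, 0.3, 1.8]
opening: 0.0448
gripper_force: 29.8
```

{"method": "play_rows", "body": {
  "motion": [
    {"x": 0,"y": 0,"z": -0.6,"rx": 0,"ry": 0,"rz": 0},
    {"x": 0,"y": 0,"z": -0.9,"rx": 0,"ry": 0,"rz": 0},
    {"x": 0.2,"y": -0.95,"z": -0.5,"rx": 0,"ry": 0,"rz": 0},
    {"x": 0.2,"y": -0.95,"z": 0,"rx": 0,"ry": 0,"rz": 0},
    {"x": 0.2,"y": -0.95,"z": 0,"rx": 0,"ry": 0,"rz": 0},
    {"x": 0.2,"y": -0.95,"z": 0,"rx": 0,"ry": 0,"rz": 0},
    {"x": 0.2,"y": -0.95,"z": 0,"rx": 0,"ry": 0,"rz": 0},
    {"x": 0.2,"y": -0.95,"z": 0,"rx": 0,"ry": 0,"rz": 0},
    {"x": 0.2,"y": -0.95,"z": 0,"rx": 0,"ry": 0,"rz": 0},
    {"x": 0.2,"y": -0.95,"z": 0,"rx": 0,"ry": 0,"rz": 0},
    {"x": 0.2,"y": -0.95,"z": 0,"rx": 0,"ry": 0,"rz": 0},
    {"x": 0.2,"y": -0.95,"z": 0,"rx": 0,"ry": 0,"rz": 0},
    {"x": 0.2,"y": -0.95,"z": 0,"rx": 0,"ry": 0,"rz": 0},
    {"x": 0.2,"y": -0.95,"z": 0,"rx": 0,"ry": 0,"rz": 0},
    {"x": 0.2,"y": -0.95,"z": 0,"rx": 0,"ry": 0,"rz": 0},
    {"x": 0.2,"y": -0.95,"z": 0,"rx": 0,"ry": 0,"rz": 0},
    {"x": 0.2,"y": -0.95,"z": 0,"rx": 0,"ry": 0,"rz": 0},
    {"x": 0.2,"y": -0.95,"z": 0,"rx": 0,"ry": 0,"rz": 0},
    {"x": 0.2,"y": -0.95,"z": 0,"rx": 0,"ry": 0,"rz": 0},
    {"x": 0,"y": -0.6,"z": 0,"rx": 0,"ry": 0,"rz": 0}
  ]
}}

```text
clock: 21.9
tool_pos: [0.3979, -0.0442, 0.0556]
orientation: [180.0, -0.0, -173.8]
force: [0.4, 0.1, -0.6]
opening: 0.0448
gripper_force: 29.8
```

Run:
```python
from h import *
move(cw(-.085,.0315,.0062),-173.9)
im=cams.snapshot("top")
cv2.imwrite("pics/t4.png",cv2.resize(im[150:250,230:390],(800,500),interpolation=cv2.INTER_CUBIC))
```

```text
t 21.9 pos [ 0.3979 -0.0442  0.0556] rpy [ 1.8000e+02 -1.0000e-02 -1.7385e+02] F [ 0.4  0.1 -0.6] units [ 0.22 -1.49  1.98] ('rv', array([ 0.  , -0.  ,  0.01]))
```

View pics/t4.png

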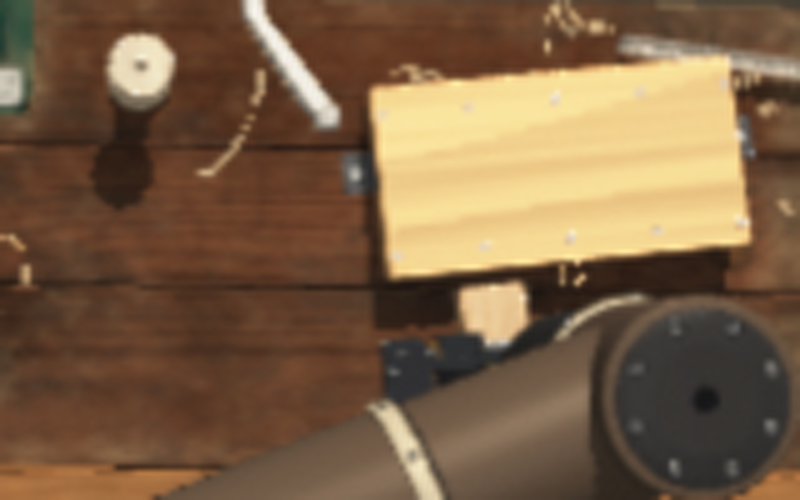

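B is held straight, with its front end at (458–525, 283–288). Moving to mouth 2 and inserting.

{"method": "play_rows", "body": {
  "motion": [
    {"x": 0.12,"y": -0.75,"z": 0,"rx": 0,"ry": 0,"rz": 0},
    {"x": 0.1,"y": -0.74,"z": 0,"rx": 0,"ry": 0,"rz": 0},
    {"x": 0,"y": 0,"z": 0.95,"rx": 0,"ry": 0,"rz": 0},
    {"x": 0,"y": 0,"z": 0.95,"rx": 0,"ry": 0,"rz": 0},
    {"x": 0,"y": 0,"z": 0.06,"rx": 0,"ry": 0,"rz": 0},
    {"x": 0,"y": 0,"z": 0,"rx": 0,"ry": 0,"rz": 0},
    {"x": -0.25,"y": 0,"z": 0,"rx": 0,"ry": 0,"rz": 0},
    {"x": -0.25,"y": 0,"z": 0,"rx": 0,"ry": 0,"rz": 0},
    {"x": -0.25,"y": 0,"z": 0,"rx": 0,"ry": 0,"rz": 0},
    {"x": -0.25,"y": 0,"z": 0,"rx": 0,"ry": 0,"rz": 0},
    {"x": -0.25,"y": 0,"z": 0,"rx": 0,"ry": 0,"rz": 0},
    {"x": -0.25,"y": 0,"z": 0,"rx": 0,"ry": 0,"rz": 0},
    {"x": 0,"y": 0,"z": 0,"rx": 0,"ry": 0,"rz": 0}
  ]
}}

```text
clock: 23.58
tool_pos: [0.4351, -0.0761, 0.0065]
orientation: [-180.0, 0.0, -173.8]
force: [0.3, 0.0, -1.9]
opening: 0.0447
gripper_force: 29.9
```

Run:
```python
from h import *
move(cw(-.014,.0315,.0062),-173.9);print(wc(ctrl.get_obs()["tool_pos"]))
```

```text
t 23.575 pos [ 0.4351 -0.0761  0.0065] rpy [-180.      0.   -173.81] F [ 0.3  0.  -1.9] units [-1.28 -0.07  0.01] ('rv', array([-0.  ,  0.  ,  0.02]))
[-0.04610073  0.03317749]
```

{"method": "play_rows", "body": {
  "motion": [
    {"x": -0.15,"y": -0.03,"z": 0,"rx": 0,"ry": 0,"rz": 0},
    {"x": -0.15,"y": -0.03,"z": 0,"rx": 0,"ry": 0,"rz": 0},
    {"x": -0.15,"y": 0,"z": 0,"rx": 0,"ry": 0,"rz": 0},
    {"x": -0.15,"y": 0,"z": 0,"rx": 0,"ry": 0,"rz": 0},
    {"x": -0.12,"y": 0,"z": 0,"rx": 0,"ry": 0,"rz": 0},
    {"x": 0,"y": 0,"z": 0,"rx": 0,"ry": 0,"rz": 0}
  ]
}}

```text
clock: 24.32
tool_pos: [0.4528, -0.0757, 0.0065]
orientation: [-180.0, -0.0, -173.8]
force: [-0.5, 0.5, -1.1]
opening: 0.0447
gripper_force: 29.9
```

{"method": "play_rows", "body": {
  "motion": [
    {"x": -0.1,"y": 0,"z": 0,"rx": 0,"ry": 0,"rz": 0},
    {"x": -0.1,"y": 0,"z": 0,"rx": 0,"ry": 0,"rz": 0},
    {"x": 0,"y": 0,"z": 0,"rx": 0,"ry": 0,"rz": 0}
  ]
}}

```text
clock: 24.7
tool_pos: [0.4534, -0.076, 0.0055]
orientation: [-180.0, -0.4, -173.9]
force: [-9.3, 1.4, 1.7]
opening: 0.0449
gripper_force: 29.9
```

There was a 9 N stop at about 40 mm, so mouth 2 is filled. I'll back out and try mouth 3.

{"method": "play_rows", "body": {
  "motion": [
    {"x": 0.6,"y": 0,"z": 0,"rx": 0,"ry": 0,"rz": 0},
    {"x": 0.8,"y": 0,"z": 0,"rx": 0,"ry": 0,"rz": 0},
    {"x": 0.8,"y": 0,"z": 0,"rx": 0,"ry": 0,"rz": 0},
    {"x": 0.26,"y": 0,"z": 0,"rx": 0,"ry": 0,"rz": 0},
    {"x": 0,"y": -0.63,"z": 0,"rx": 0,"ry": 0,"rz": 0},
    {"x": 0,"y": -0.63,"z": 0,"rx": 0,"ry": 0,"rz": 0},
    {"x": 0,"y": -0.63,"z": 0,"rx": 0,"ry": 0,"rz": 0},
    {"x": 0,"y": -0.63,"z": 0,"rx": 0,"ry": 0,"rz": 0},
    {"x": 0,"y": 0,"z": 0,"rx": 0,"ry": 0,"rz": 0}
  ]
}}

```text
clock: 25.82
tool_pos: [0.404, -0.145, 0.0067]
orientation: [-180.0, 0.1, -173.9]
force: [-0.8, -0.4, -1.4]
opening: 0.0446
gripper_force: 29.9
```

Run:
```python
from h import *
move(cw(-.045,-.0315,.0062),-173.9);print(wc(ctrl.get_obs()["tool_pos"]))
```

```text
t 25.825 pos [ 0.404  -0.145   0.0067] rpy [-1.7999e+02  6.0000e-02 -1.7387e+02] F [-0.8 -0.4 -1.4] units [-1.57  0.02  0.02] ('rv', array([-0.  ,  0.02,  0.01]))
[-0.08432122 -0.03200134]
```

{"method": "play_rows", "body": {
  "motion": [
    {"x": -0.25,"y": 0,"z": 0,"rx": 0,"ry": 0,"rz": 0},
    {"x": -0.25,"y": 0,"z": 0,"rx": 0,"ry": 0,"rz": 0},
    {"x": -0.25,"y": 0,"z": 0,"rx": 0,"ry": 0,"rz": 0},
    {"x": -0.25,"y": 0,"z": 0,"rx": 0,"ry": 0,"rz": 0},
    {"x": -0.25,"y": 0,"z": 0,"rx": 0,"ry": 0,"rz": 0},
    {"x": -0.25,"y": 0,"z": 0,"rx": 0,"ry": 0,"rz": 0},
    {"x": 0,"y": 0,"z": 0,"rx": 0,"ry": 0,"rz": 0}
  ]
}}

```text
clock: 26.7
tool_pos: [0.4411, -0.1403, 0.0065]
orientation: [-180.0, 0.0, -173.8]
force: [0.2, -0.1, -2.1]
opening: 0.0448
gripper_force: 29.9
```

{"method": "play_rows", "body": {
  "motion": [
    {"x": -0.15,"y": 0,"z": 0,"rx": 0,"ry": 0,"rz": 0},
    {"x": -0.15,"y": 0,"z": 0,"rx": 0,"ry": 0,"rz": 0},
    {"x": -0.15,"y": 0,"z": 0,"rx": 0,"ry": 0,"rz": 0},
    {"x": -0.15,"y": 0,"z": 0,"rx": 0,"ry": 0,"rz": 0},
    {"x": -0.1,"y": 0,"z": 0,"rx": 0,"ry": 0,"rz": 0},
    {"x": -0.08,"y": 0,"z": 0,"rx": 0,"ry": 0,"rz": 0},
    {"x": -0.08,"y": 0,"z": 0,"rx": 0,"ry": 0,"rz": 0},
    {"x": 0,"y": 0,"z": 0,"rx": 0,"ry": 0,"rz": 0}
  ]
}}

```text
clock: 27.7
tool_pos: [0.462, -0.1381, 0.0065]
orientation: [180.0, -0.0, -173.8]
force: [-0.9, 0.0, -1.7]
opening: 0.0452
gripper_force: 29.9
```

{"method": "play_rows", "body": {
  "motion": [
    {"x": -0.1,"y": 0,"z": 0,"rx": 0,"ry": 0,"rz": 0},
    {"x": -0.1,"y": 0,"z": 0,"rx": 0,"ry": 0,"rz": 0},
    {"x": 0,"y": 0,"z": 0,"rx": 0,"ry": 0,"rz": 0}
  ]
}}

```text
clock: 28.08
tool_pos: [0.4672, -0.1375, 0.0066]
orientation: [-180.0, 0.0, -173.8]
force: [0.2, -0.2, -1.9]
opening: 0.0449
gripper_force: 29.9
```

{"method": "play_rows", "body": {
  "motion": [
    {"x": -0.1,"y": 0,"z": 0,"rx": 0,"ry": 0,"rz": 0},
    {"x": -0.1,"y": 0,"z": 0,"rx": 0,"ry": 0,"rz": 0},
    {"x": 0,"y": 0,"z": 0,"rx": 0,"ry": 0,"rz": 0}
  ]
}}

```text
clock: 28.45
tool_pos: [0.4721, -0.137, 0.0066]
orientation: [-180.0, 0.0, -173.8]
force: [0.8, 0.2, -1.1]
opening: 0.0453
gripper_force: 29.9
```

Past 50 mm with no resistance, so mouth 3 is empty. Release and push as before.

{"method": "play_rows", "body": {
  "motion": [
    {"x": 0,"y": 0,"z": 0,"rx": 0,"ry": 0,"rz": 0},
    {"x": 0,"y": 0,"z": 0,"rx": 0,"ry": 0,"rz": 0},
    {"x": 0,"y": 0,"z": 0,"rx": 0,"ry": 0,"rz": 0},
    {"x": 0,"y": 0,"z": -0.8,"rx": 0,"ry": 0,"rz": 0},
    {"x": 0,"y": 0,"z": -0.6,"rx": 0,"ry": 0,"rz": 0}
  ],
  "fingers": 0.3
}}

```text
clock: 29.08
tool_pos: [0.4719, -0.137, 0.0421]
orientation: [-180.0, -0.0, -173.8]
force: [-1.2, 0.4, -0.5]
opening: 0.0568
gripper_force: 0.0
```

{"method": "play_rows", "body": {
  "motion": [
    {"x": 0.9,"y": 0,"z": 0,"rx": 0,"ry": 0,"rz": 0},
    {"x": 0.9,"y": 0,"z": 0,"rx": 0,"ry": 0,"rz": 0},
    {"x": 0,"y": 0,"z": 0.7,"rx": 0,"ry": 0,"rz": 0},
    {"x": 0,"y": 0,"z": 0.6,"rx": 0,"ry": 0,"rz": 0},
    {"x": 0,"y": 0,"z": 0,"rx": 0,"ry": 0,"rz": 0}
  ],
  "fingers": -1
}}

```text
clock: 29.7
tool_pos: [0.4263, -0.142, 0.0084]
orientation: [180.0, -0.1, -173.8]
force: [0.3, -0.3, 0.9]
opening: 0.0125
gripper_force: 0.0
```

{"method": "play_rows", "body": {
  "motion": [
    {"x": -0.18,"y": 0,"z": 0,"rx": 0,"ry": 0,"rz": 0},
    {"x": -0.18,"y": 0,"z": 0,"rx": 0,"ry": 0,"rz": 0},
    {"x": -0.18,"y": 0,"z": 0,"rx": 0,"ry": 0,"rz": 0},
    {"x": -0.18,"y": 0,"z": 0,"rx": 0,"ry": 0,"rz": 0},
    {"x": -0.18,"y": 0,"z": 0,"rx": 0,"ry": 0,"rz": 0},
    {"x": -0.18,"y": 0,"z": 0,"rx": 0,"ry": 0,"rz": 0},
    {"x": -0.18,"y": 0,"z": 0,"rx": 0,"ry": 0,"rz": 0},
    {"x": -0.18,"y": 0,"z": 0,"rx": 0,"ry": 0,"rz": 0},
    {"x": -0.18,"y": 0,"z": 0,"rx": 0,"ry": 0,"rz": 0},
    {"x": -0.18,"y": 0,"z": 0,"rx": 0,"ry": 0,"rz": 0},
    {"x": -0.06,"y": 0,"z": 0,"rx": 0,"ry": 0,"rz": 0},
    {"x": 0,"y": 0,"z": 0,"rx": 0,"ry": 0,"rz": 0}
  ]
}}

```text
clock: 31.2
tool_pos: [0.4736, -0.1368, 0.0091]
orientation: [-180.0, 0.0, -173.8]
force: [0.5, 0.2, 0.5]
opening: 0.0002
gripper_force: 0.0
```

Run:
```python
from h import *
move(cw(-.0095,-.0315,.0087));print(wc(ctrl.get_obs()["tool_pos"]))
```

```text
t 31.2 pos [ 0.4736 -0.1368  0.0091] rpy [-1.800e+02  2.000e-02 -1.738e+02] F [0.5 0.2 0.5] units [-0.19 -0.01  0.02] 
[-0.01427266 -0.03128502]
```

{"method": "play_rows", "body": {
  "motion": [
    {"x": -0.06,"y": 0,"z": 0,"rx": 0,"ry": 0,"rz": 0},
    {"x": -0.06,"y": 0,"z": 0,"rx": 0,"ry": 0,"rz": 0},
    {"x": -0.04,"y": 0,"z": 0,"rx": 0,"ry": 0,"rz": 0},
    {"x": 0,"y": 0,"z": 0,"rx": 0,"ry": 0,"rz": 0}
  ]
}}

```text
clock: 31.7
tool_pos: [0.4775, -0.1364, 0.0091]
orientation: [180.0, 0.0, -173.8]
force: [-1.0, -0.3, 0.6]
opening: 0.0005
gripper_force: 0.2
```

{"method": "play_rows", "body": {
  "motion": [
    {"x": -0.04,"y": 0,"z": 0,"rx": 0,"ry": 0,"rz": 0},
    {"x": -0.03,"y": 0,"z": 0,"rx": 0,"ry": 0,"rz": 0},
    {"x": 0,"y": 0,"z": 0,"rx": 0,"ry": 0,"rz": 0}
  ]
}}

```text
clock: 32.08
tool_pos: [0.4786, -0.1363, 0.009]
orientation: [180.0, -0.0, -173.8]
force: [-3.5, 1.0, 2.5]
opening: 0.0003
gripper_force: 1.5
```

Again stopped by the crate front. Backing off, lifting and looking.

{"method": "play_rows", "body": {
  "motion": [
    {"x": 0.6,"y": 0,"z": 0,"rx": 0,"ry": 0,"rz": 0},
    {"x": 0.6,"y": 0,"z": 0,"rx": 0,"ry": 0,"rz": 0},
    {"x": 0,"y": 0,"z": -0.9,"rx": 0,"ry": 0,"rz": 0},
    {"x": 0,"y": 0,"z": -0.9,"rx": 0,"ry": 0,"rz": 0},
    {"x": 0,"y": 0,"z": -0.9,"rx": 0,"ry": 0,"rz": 0},
    {"x": 0,"y": 0,"z": -0.9,"rx": 0,"ry": 0,"rz": 0},
    {"x": 0,"y": 0,"z": -0.9,"rx": 0,"ry": 0,"rz": 0},
    {"x": 0,"y": 0,"z": -0.9,"rx": 0,"ry": 0,"rz": 0},
    {"x": -0.4,"y": 0.4,"z": -0.9,"rx": 0,"ry": 0,"rz": 0},
    {"x": -0.4,"y": 0.4,"z": -0.9,"rx": 0,"ry": 0,"rz": 0},
    {"x": -0.4,"y": 0.4,"z": 0,"rx": 0,"ry": 0,"rz": 0},
    {"x": -0.4,"y": 0.4,"z": 0,"rx": 0,"ry": 0,"rz": 0},
    {"x": 0,"y": 0,"z": 0,"rx": 0,"ry": 0,"rz": 0}
  ]
}}

```text
clock: 33.7
tool_pos: [0.4845, -0.0948, 0.1881]
orientation: [180.0, -0.1, -173.8]
force: [-0.1, -0.3, 0.7]
opening: 0.0003
gripper_force: 0.0
```

Run:
```python
from h import *
im=cams.snapshot("wrist")
cv2.imwrite("pics/w5.png",cv2.resize(im[60:260],(800,312),interpolation=cv2.INTER_CUBIC))
```

```text
(no output)
```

View pics/w5.png

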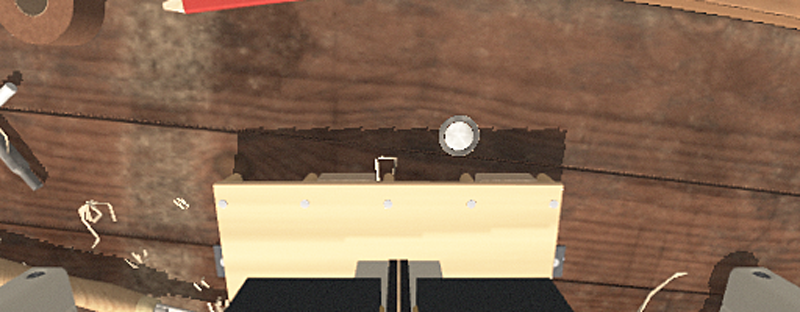

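The wrist view shows both blank ends in mouths 1 (505,177) and 3 (345,177), about level with the noses. I'll check how far they stand out numerically, against the cover edge in the same picture.

Run:
```python
from h import *
c=cams.get_calibration("wrist");g=lambda u,v,h:wc(onplane(c,u*.64,60+v*.64,h)).round(4)
print("cover",g(300,184,.034),g(505,184,.034))
for h in(0,.022):print(h,"ends",g(505,174,h),g(345,174,h))
```

```text
cover [ 0.0025 -0.0633] [0.0022 0.0901]
0 ends [0.003  0.0982] [ 0.0033 -0.0335]
0.022 ends [-0.0025  0.0926] [-0.0022 -0.0308]
```

Both ends are within 0–5 mm of the cover edge, inside the 8 mm limit, and the finger contact says flush. Handing in.

```bash
python3 -c "
from plant import workorder
print(workorder.close_job())"
```

```text
the job is handed in; nothing more can be done
None
```

I pushed one blank into mouth 1 and the other into mouth 3, both about flush with the crate's front (0–5 mm out by camera). Mouth 2 was filled, mouth 4 was never tried, the bystanders were left alone, and the job was handed in at about 34 s with no verdict shown.

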